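Load the resin blocks, shut and clamp the curing chamber, start the tagged programme

ROBOT

A 6-joint arm with a two-finger parallel gripper is mounted at the origin on the work surface. World frame = base frame: x ahead of the robot, y to its left, z up, the work surface at z = 0. Lengths are in mm, angles in rad, forces in N, time in s.
With the tool pointing down it reaches from about 350 to 725 mm from the base axis. Payload 4.3 kg.
Tool frame: the origin (TCP) lies at the very end of the fingers, on their centre line; the grasp point (between the pads) lies 19 mm behind it; z points along the fingers, y is the line along which they close (so a half turn about z gives the same grasp; the last joint's range is limited). The gripper opens to 85 mm and grips with 20 to 120 N. Pads are 22 mm wide; open, the fingers measure 114 mm over their backs; the gripper's body (76 mm by 85 mm) begins 54 mm behind the grasp point. The pads swing forward as they close: fully open they stand 13 mm farther back than shut.
Start: joints at [-1.355, 0.377, 0.081, 1.274, 0, 1.46], TCP at [184.05, -544.787, 231.329] pointing down, gripper open.
Joint ranges: [-2.72, 2.72], [-0.84, 1.66], [-1.02, 1.22], [-1.77, 2.12], [-1.37, 1.28], [-3.14, 3.14]. Speed limits (rad/s): [2.57, 2.57, 3.14, 3.14, 3.14, 3.14].

INTERFACE

Orientations are given as a unit quaternion [x, y, z, w].
In Python, from workcell import manip gives the robot as it stands.
- The arm moves only by the tool carry_out, never from a script. Its argument "commands" is text: rows parted by semicolons, each of 7 numbers parted by spaces: the shift along the tool's x, y, z each as a share of 0.4 m, from -1 to 1, then the turn, a rotation vector about the tool's x, y, z each as a share of 90 degrees, from -1 to 1, then the opening, from -1 (shut) to 1 (fully open). A call has 1 to 8 rows; each row is the pose to reach, as a shift and turn from the pose commanded when the call began, along the tool's axes at that moment; what a row does not reach only later rows make up. A row lasts 1/8 s, in which the tool goes at most 62.5 mm and 10.7 degrees, less where a joint would pass 70% of its speed; a pose out of reach is approached as far as the arm can. A call with a number of a shift or a turn outside -1 to 1 is refused whole. A call with a gripper value outside its range is refused whole. The fingers move at their own pace and stop on an object; "newtons" is the grip in N (left out, the last holds). Time passes only in rows, so rows that repeat a pose let the fingers close. It gives the time, the measured TCP pose, the force, the opening and the grip force at its end, in the units of the state.
- manip.get_obs(): the state, without advancing time (a new reading comes with each control period).
- manip.snapshot(name): name is "side" or "top" or "wrist"; returns a dict with "pixels" (480x640x3 uint8, blue, green, red), "fx", "fy", "cx", "cy" (pixels), "R" (3x3) and "t" (3): a world point X has camera coordinates R X + t. Camera axes: x right, y down, z forward; pixel columns grow to the right and rows downward; lengths in mm; the calibration is good to about 2 mm. A picture is of the moment at which its call begins. There is no depth.
- manip.job_done(): hands the job in; it is judged then, once.
The state is a dict: "time": time; "joints": joint angles; "joint_velocities": joint speeds; "joint_torque": joint torques, N m; "eef_pos": TCP position; "tcp_rot": TCP orientation; "force": force on the tool from outside, world axes, zero at the start; "torque": the same for the moment, N m; "opening": opening from 0.0 (shut) to 1.0 (fully open); "grasp_force": force on a finger pad.
Only numpy, scipy, OpenCV 4.12 (cv2) and the standard library are available. Lean on these libraries where they do the work, as an engineer would, in place of code of your own. Each camera call takes 0.05 s, during which the arm holds its last target. There are 200 camera calls.

TASK

Stand every resin-capped wooden block from the green mat upright on the floor of the curing chamber, then shut the amber lid fully and after that swing the clamp fully down over it. Then press the programme key of the same colour as the job tag lying in the mat's white ring (never the other programme key), and after it press the green start key. Do not press any key before the clamp is down, and leave the jar, the graver and the tin where they stand.

Things in the scene. Friction and masses are not known exactly. Their poses are not given: they have to be found in the camera images.
- block0: wooden holding block 32 x 32 x 30 mm with a red resin cap (28 mm wide) and a small silver blank on top, 41 mm high in all, about 60 g; origin: centre of its underside, z up. Three to five of these blocks are present; an absent one reads None from the start.
- block1: wooden holding block 32 x 32 x 30 mm with a red resin cap (28 mm wide) and a small silver blank on top, 41 mm high in all, about 60 g; origin: centre of its underside, z up. Three to five of these blocks are present; an absent one reads None from the start.
- block2: wooden holding block 32 x 32 x 30 mm with a red resin cap (28 mm wide) and a small silver blank on top, 41 mm high in all, about 60 g; origin: centre of its underside, z up. Three to five of these blocks are present; an absent one reads None from the start.
- block3: wooden holding block 32 x 32 x 30 mm with a red resin cap (28 mm wide) and a small silver blank on top, 41 mm high in all, about 60 g; origin: centre of its underside, z up. Three to five of these blocks are present; an absent one reads None from the start.
- block4: wooden holding block 32 x 32 x 30 mm with a red resin cap (28 mm wide) and a small silver blank on top, 41 mm high in all, about 60 g; origin: centre of its underside, z up. Three to five of these blocks are present; an absent one reads None from the start.
- chamber: curing chamber: grey open-topped box fixed to the bench, outside 160 (x) x 250 (y) x 65 (z) mm, walls and floor 5 mm thick. Origin: centre of its underside, z up, x towards the lid's hinge (away from the robot), y along the hinge. On its -y side, 170 mm between centres, a fixed grey console 200 (x) x 75 (y) x 50 (z) mm carries three keys in a row along x, in changing order.
- lid (a joint): angle of the amber lid (rad): 0 shut, lying flat on the rim; 1.9 fully open (leaning back past upright at 1.57). A stiff hinge (about 0.25 N m, plus the weight of the lid): it stays where it is left.
- lid_hinge (a point): middle of the lid's hinge line, on the chamber's far (+x) rim, at the lid's underside, 65 mm above the bench; the line runs along the chamber's y. The lid is a flat plate 160 x 250 x 8 mm, reaching 160 mm from the hinge to its free edge, about 0.2 kg.
- lid_handle (a point): grip point of the black knob on the lid's outer face, 35 mm out of the face (head 28 mm across, 27 to 43 mm out; knob axis 130 mm from the hinge, in the middle of the lid's width)
- clamp (a joint): angle of the clamp arm (rad): 0 = down, lying flat over the shut lid's front edge; 1.57 = upright; 2.1 = thrown back towards the robot. Friction hinge (about 0.12 N m): stays where it is left.
- clamp_hinge (a point): pivot of the clamp arm, outside the chamber's near (-x) wall, off its middle towards -y (chamber frame x -92, y -60, z 79 mm); the pivot line runs along the chamber's y. The arm is a steel bar 16 mm wide and 10 mm thick (pivot on its mid-plane) with a red end 22 mm wide, 84 mm long in all.
- clamp_tip (a point): middle of the red end of the clamp arm, 67 mm from the pivot, on the face that is uppermost when the clamp is down
- key_blue (a joint): travel of the blue key in m: 0 up, 0.006 fully down; counts as pressed beyond 0.004; springs back; about 4 N fully down
- key_blue_top (a point): centre of the top face of the blue key (programme key), a round vertical push key 28 mm across in a grey collar, standing 10 mm out of the collar; pressed straight down
- key_yellow (a joint): travel of the yellow key in m: 0 up, 0.006 fully down; counts as pressed beyond 0.004; springs back; about 4 N fully down
- key_yellow_top (a point): centre of the top face of the yellow key (programme key), a round vertical push key 28 mm across in a grey collar, standing 10 mm out of the collar; pressed straight down
- key_green (a joint): travel of the green key in m: 0 up, 0.006 fully down; counts as pressed beyond 0.004; springs back; about 4 N fully down
- key_green_top (a point): centre of the top face of the green key (start key), a round vertical push key 28 mm across in a grey collar, standing 10 mm out of the collar; pressed straight down
- tag_blue: blue round job tag, 38 mm across, 5 mm thick, lying flat and fixed; origin: centre of its underside
- tag_yellow: yellow round job tag, same size, fixed; one of the two tags lies in the white ring of the green mat and sets this batch's programme, the other lies on a cardboard card at the back of the bench and means nothing
- mat_ring (a point): centre of the white ring (52 mm across) in a corner of the green work mat: the tag within 30 mm of it is the batch's tag. The mat is 290 x 210 mm and flat; the blocks stand on it at bench height (z = 0) at the start
- graver_jar: bystander: glass jar of gravers, 60 mm across, 70 mm (with gravers about 110 mm) high; origin: centre of its underside
- graver: bystander: a graver (screwdriver-like hand tool, 160 mm) lying on the bench
- pigment_tin: bystander: round tin, 52 mm across, 30 mm high; origin: centre of its underside

How it is judged (in metres and radians):
On the way, in this order (a step that is already met when the one before it is completed fails the run):
1. every block stands upright on the chamber's floor, lid not yet shut (x of block0 in the frame of chamber between -0.065 and 0.065 m and y of block0 in the frame of chamber between -0.11 and 0.11 m and z of each of block0, block1, block2, block3, block4 in the frame of chamber below 0.013 m and angle between each of block0, block1, block2, block3, block4's own z axis and vertical below 0.15 rad and x of block1 in the frame of chamber between -0.065 and 0.065 m and y of block1 in the frame of chamber between -0.11 and 0.11 m and x of block2 in the frame of chamber between -0.065 and 0.065 m and y of block2 in the frame of chamber between -0.11 and 0.11 m and x of block3 in the frame of chamber between -0.065 and 0.065 m and y of block3 in the frame of chamber between -0.11 and 0.11 m and x of block4 in the frame of chamber between -0.065 and 0.065 m and y of block4 in the frame of chamber between -0.11 and 0.11 m and value of joint lid above 0.3 rad), for 0.2 s.
2. the lid is shut (value of joint lid below 0.06 rad), for 0.2 s.
3. the clamp is down over the shut lid (value of joint lid below 0.06 rad and value of joint clamp below 0.1 rad), for 0.2 s.
4. the programme key of the tag's colour is pressed (((horizontal distance between tag_blue and mat_ring below 0.03 m and value of joint key_blue above 0.004 m) or (horizontal distance between tag_yellow and mat_ring below 0.03 m and value of joint key_yellow above 0.004 m))).
5. the green start key is pressed (value of joint key_green above 0.004 m).
At the end, for the whole second after the job is handed in: Every block present stands at rest on the chamber's floor, within 9 degrees of upright; the lid is within 0.06 rad of shut, the clamp within 0.1 rad of down, and all keys have sprung back up (all of step 3 and x of block0 in the frame of chamber between -0.065 and 0.065 m and y of block0 in the frame of chamber between -0.11 and 0.11 m and z of each of block0, block1, block2, block3, block4 in the frame of chamber below 0.013 m and angle between each of block0, block1, block2, block3, block4's own z axis and vertical below 0.15 rad and x of block1 in the frame of chamber between -0.065 and 0.065 m and y of block1 in the frame of chamber between -0.11 and 0.11 m and x of block2 in the frame of chamber between -0.065 and 0.065 m and y of block2 in the frame of chamber between -0.11 and 0.11 m and x of block3 in the frame of chamber between -0.065 and 0.065 m and y of block3 in the frame of chamber between -0.11 and 0.11 m and x of block4 in the frame of chamber between -0.065 and 0.065 m and y of block4 in the frame of chamber between -0.11 and 0.11 m and value of joint each of key_blue, key_yellow, key_green below 0.002 m and linear speed of each of block0, block1, block2, block3, block4 below 0.02 m/s); the robot touches nothing.
It fails at once if the programme key of the other colour is pressed ((horizontal distance between tag_blue and mat_ring below 0.03 m and value of joint key_yellow above 0.004 m) or (horizontal distance between tag_yellow and mat_ring below 0.03 m and value of joint key_blue above 0.004 m)).
It fails at once if a key is pressed before the clamp is down (value of joint clamp above 0.3 rad and value of joint any of key_blue, key_yellow, key_green above 0.004 m).
It fails at once if the jar, the graver or the tin is moved more than 3 cm (distance of any of graver_jar, graver, pigment_tin from where it was at the start of the episode above 0.03 m).
Of block0, block1, block2, block3, block4 only 3 to 5 are there at a start; the rules pass over those that are not, and their reading is None.
At some moment in a run one of block0, block1, block2, block3, block4 may be knocked a few centimetres aside while the robot is not near it.
It also fails if it takes over 210 s, if anything falls off the work surface, if the arm or the gripper's body presses on something with over 40 N, if the wrist force passes 120 N, or if a joint passes its speed limit or range.

## Working session

There is one attempt and no reset: what is moved stays moved. The work goes in short steps, Python scripts to look and compute and a tool call to move; the robot and the scene stay as the last step left them, time stands still between calls to the robot, and variables do not carry over. Pictures are saved under pics/ and viewed, at most 14 in all, crops included, and the job is handed in when it is done.

Besides the shell and the picture viewer there is one more tool, called after "Call:" in YAML: its name, and indented under it one key for each argument. carry_out: Moves the arm, as the interface text tells. Shift numbers are shares of 0.4 m and turn numbers shares of 90 degrees, none past 1 either way. Its arguments: {"type":"object","properties":{"commands":{"type":"string"},"newtons":{"type":"number"}},"required":["commands"]}

```bash
mkdir -p pics; ls; python3 - <<'E'
from workcell import manip
import cv2,numpy as np
o=manip.get_obs();print(o)
for n in("top","side"):
    s=manip.snapshot(n);cv2.imwrite(f"pics/{n}0.png",s["pixels"]);print(n,s["fx"],s["fy"],s["cx"],s["cy"],np.round(s["R"],4).tolist(),s["t"])
E
```

```text
pics
{'time': 0.0, 'joints': array([-1.35529636e+00,  3.78037568e-01,  7.96624700e-02,  1.27437584e+00,
        3.54664076e-05,  1.46049460e+00]), 'joint_velocities': array([-0.00057798,  0.0002953 , -0.00061588, -0.0027457 , -0.0009256 ,
        0.00081084]), 'joint_torque': array([-6.73384748e-04, -4.63603985e+01,  2.69875181e+01,  2.06236797e-02,
       -2.16952631e-04, -1.29541519e-05]), 'eef_pos': array([ 183.91995642, -544.13135021,  230.3895679 ]), 'tcp_rot': array([ 9.86760503e-01,  1.62181236e-01, -3.36730342e-05, -9.76886103e-04]), 'force': array([ 0.65951477, -0.08621224, -0.29581885]), 'torque': array([ 0.02609719, -0.00346402,  0.01262926]), 'grasp_force': 0.0, 'opening': 0.9994025707941189}
top 521.7889846774432 521.7889846774432 322.9645419248431 237.13242235537794 [[-0.0204, -0.9998, -0.004], [-0.9959, 0.0207, -0.0879], [0.0879, 0.0022, -0.9961]] [  42.62956125  579.05176713 1143.01844473]
side 605.10886583947 605.10886583947 314.9845406519217 240.77386312292 [[-0.9572, -0.2885, -0.0239], [-0.1426, 0.5417, -0.8284], [0.252, -0.7895, -0.5596]] [ 560.01559754  178.43166045 1215.64785604]
```

View pics/top0.png

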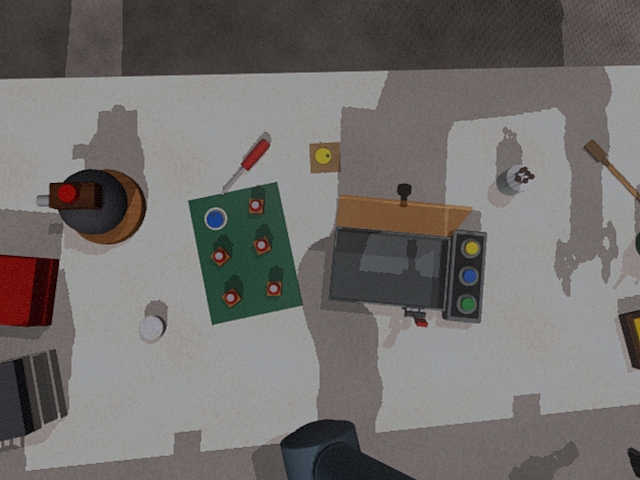

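View pics/side0.png

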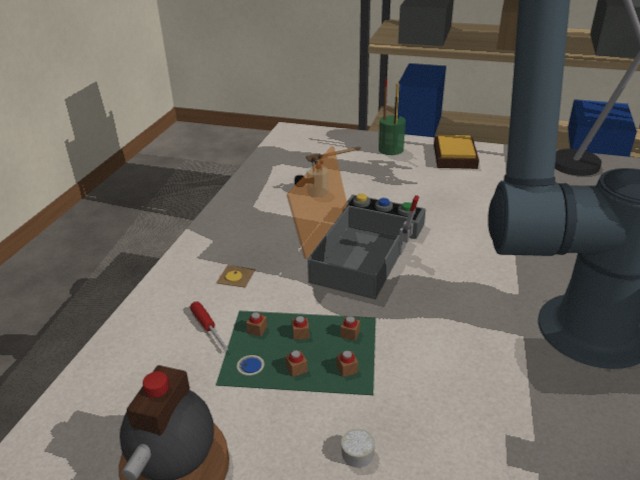

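The top view shows five blocks (around (256,205), (262,244), (220,256), (232,297), (274,288)). The blue tag is in the ring at (215,218) and the yellow one on the card at (323,156). The chamber is open at about (390,265), with keys yellow (471,248), blue (469,275) and green (467,303). The side view also shows five blocks and the clamp thrown back at (412,210).

```bash
cat > h.py <<'E'
from workcell import manip
import cv2,numpy as np
from scipy.spatial.transform import Rotation as Ro
def proj(s,X):
    X=np.atleast_2d(np.asarray(X,float));c=X@np.array(s["R"]).T+s["t"]
    return np.c_[s["fx"]*c[:,0]/c[:,2]+s["cx"],s["fy"]*c[:,1]/c[:,2]+s["cy"]]
def back(s,uv,z):
    R=np.array(s["R"]);uv=np.atleast_2d(uv)
    d=np.c_[(uv[:,0]-s["cx"])/s["fx"],(uv[:,1]-s["cy"])/s["fy"],np.ones(len(uv))]@R
    c=-R.T@np.array(s["t"]);return c+d*((z-c[2])/d[:,2])[:,None]
def tri(sa,a,sb,b):
    P=[np.array([[s["fx"],0,s["cx"]],[0,s["fy"],s["cy"]],[0,0,1]])@np.c_[s["R"],s["t"]] for s in(sa,sb)]
    X=cv2.triangulatePoints(*P,np.array(a,float),np.array(b,float));return X[:3,0]/X[3,0]
def blobs(im,lo,hi,amin=8,box=None):
    m=cv2.inRange(cv2.cvtColor(im,cv2.COLOR_BGR2HSV),lo,hi)
    if box: k=np.zeros_like(m);k[box[1]:box[3],box[0]:box[2]]=255;m&=k
    n,l,st,c=cv2.connectedComponentsWithStats(m)
    return [(c[i],st[i,4]) for i in range(1,n) if st[i,4]>=amin]
def row(pos,yaw,base=None):
    """shift/turn shares to reach tool-down pose at pos with tool x axis at world angle yaw (deg), from current"""
    o=manip.get_obs();R0=Ro.from_quat(o["tcp_rot"]);p0=o["eef_pos"]
    if base: p0,R0=np.array(base[0],float),down(base[1])
    d=R0.inv().apply(np.array(pos)-p0)/400;t=(R0.inv()*down(yaw)).as_rotvec()/(np.pi/2)
    return np.round(np.r_[d,t],4)
def down(yaw): return Ro.from_euler('z',yaw,degrees=True)*Ro.from_euler('x',180,degrees=True)
E
python3 - <<'E'
from h import *
T=manip.snapshot("top");S=manip.snapshot("side");t,s=T["pixels"],S["pixels"]
for n,lo,hi,ht in(("yel",(22,120,90),(35,255,255),69),("blu",(100,120,80),(125,255,255),69),("grn",(45,100,70),(75,255,255),69)):
    a=blobs(t,lo,hi,20,(440,230,490,320));b=blobs(s,lo,hi,15,(340,180,430,225))
    for q in a:
        print(n,q,back(T,q[0],65)[0].round(1))
        for r in b:print("   ",r,tri(T,q[0],S,r[0]).round(1))
for q in blobs(t,(95,120,60),(128,255,255),20,(190,200,240,240)):print("tag",q,back(T,q[0],5))
for q in blobs(t,(0,0,130),(179,60,255),5,(190,185,300,322)):print("white",q,back(T,q[0],41).round(1))
# chamber corners rough
for uv in((331,229),(452,236),(447,310),(330,300)):print(uv,back(T,uv,65).round(1))
c=cv2.resize(t[180:330,185:295],None,fx=5,fy=5,interpolation=cv2.INTER_CUBIC)[:600]
d=cv2.resize(t[185:335,320:500],None,fx=4,fy=4,interpolation=cv2.INTER_CUBIC)
cv2.imwrite("pics/d.png",d)
o=manip.get_obs();print(o["time"],Ro.from_quat(o["tcp_rot"]).as_matrix().round(2))
E
```

```text
yel (array([471.2578125, 247.671875 ]), np.int32(128)) [ 546.9 -288.8   65. ]
    (array([361.37878788, 197.36363636]), np.int32(66)) [ 546.7 -288.4   66.4]
blu (array([469.41803279, 275.56557377]), np.int32(122)) [ 487.  -282.1   65. ]
    (array([384.12727273, 201.52727273]), np.int32(55)) [ 486.7 -281.7   66.7]
grn (array([467.45454545, 303.59504132]), np.int32(121)) [ 427.3 -275.2   65. ]
    (array([406.6744186 , 205.51162791]), np.int32(43)) [ 427.9 -274.4   68. ]
tag (array([214.56185567, 219.40721649]), np.int32(194)) [[627.48193109 277.8668249    5.        ]]
white (array([204.61398964, 190.41968912]), np.int32(386)) [[688.5 292.3  41. ]]
white (array([238.41284404, 187.08256881]), np.int32(109)) [[694.4 216.9  41. ]]
white (array([291.94604317, 217.44784173]), np.int32(1112)) [[623.7  98.5  41. ]]
white (array([255.0952381 , 204.52380952]), np.int32(21)) [[654.3 180.   41. ]]
white (array([215.89361702, 218.68085106]), np.int32(94)) [[624.5 267.3  41. ]]
white (array([196.51525719, 285.14385353]), np.int32(1147)) [[478.5 310.2  41. ]]
white (array([261.04166667, 244.41666667]), np.int32(24)) [[565.1 167.7  41. ]]
white (array([218.19230769, 255.30769231]), np.int32(26)) [[543.  262.4  41. ]]
white (array([272.96, 288.16]), np.int32(25)) [[468.5 142.5  41. ]]
white (array([230.08695652, 297.13043478]), np.int32(23)) [[450.8 236.6  41. ]]
white (array([275.48837209, 316.32021467]), np.int32(559)) [[407.2 137.7  41. ]]
(331, 229) [[593.6  12.8  65. ]]
(452, 236) [[ 573.  -248.4   65. ]]
(447, 310) [[ 414.6 -231.    65. ]]
(330, 300) [[440.9  18.3  65. ]]
0.2 [[ 0.95  0.32 -0.  ]
 [ 0.32 -0.95  0.  ]
 [ 0.   -0.   -1.  ]]
```

View pics/d.png

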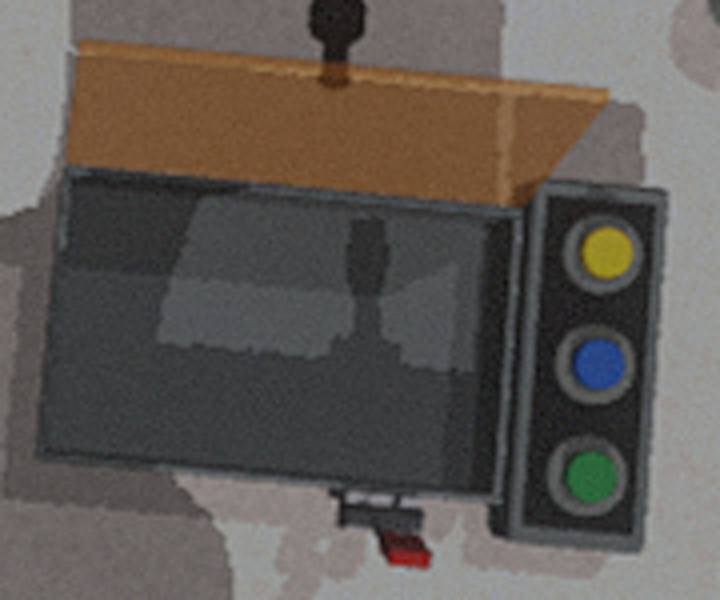

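Yellow, blue and green keys triangulate to z≈67 and are 60 mm apart. The chamber centre is therefore ≈(506.5,-113) with yaw ≈-6.6°, which agrees with the rim corners. The ring holds the blue tag. Next I move above the mat to measure block yaws with the wrist camera.

```bash
python3 - <<'E'
from h import *
print(row((362,-172,300),55)); print(row((540,200,300),90,((362,-172,300),55)))
E
```

```text
[ 7.196e-01 -7.397e-01 -1.722e-01 -8.000e-04 -4.000e-04 -4.037e-01]
[ 1.0171 -0.1689 -0.     -0.      0.     -0.3889]
```

Call:
carry_out:
  commands: "0.72 -0.74 -0.172 0 0 -0.404 0.3;0.72 -0.74 -0.172 0 0 -0.404 0.3;0.72 -0.74 -0.172 0 0 -0.404 0.3;0.72 -0.74 -0.172 0 0 -0.404 0.3;0.72 -0.74 -0.172 0 0 -0.404 0.3;0.72 -0.74 -0.172 0 0 -0.404 0.3;0.72 -0.74 -0.172 0 0 -0.404 0.3;0.72 -0.74 -0.172 0 0 -0.404 0.3"

```text
time: 1.2
eef_pos: [363.0, -170.1, 300.7]
tcp_rot: [0.886, 0.464, 0.0, 0.0]
force: [-0.1, -0.2, -0.4]
opening: 0.651
grasp_force: 0.0
```

Call:
carry_out:
  commands: "1 -0.17 0 0 0 -0.389 0.3;1 -0.17 0 0 0 -0.389 0.3;1 -0.17 0 0 0 -0.389 0.3;1 -0.17 0 0 0 -0.389 0.3;1 -0.17 0 0 0 -0.389 0.3;1 -0.17 0 0 0 -0.389 0.3;1 -0.17 0 0 0 -0.389 0.3;1 -0.17 0 0 0 -0.389 0.3"

```text
time: 2.2
eef_pos: [536.6, 195.0, 298.6]
tcp_rot: [0.706, 0.708, -0.001, -0.0]
force: [0.5, -0.5, 0.2]
opening: 0.648
grasp_force: 0.0
```

```bash
python3 - <<'E'
from h import *
o=manip.get_obs();print(o["time"],o["eef_pos"],o["joints"].round(2))
W=manip.snapshot("wrist");cv2.imwrite("pics/w1.png",W["pixels"])
print(W["fx"],np.round(W["R"],3).tolist(),W["t"])
print(proj(W,[[654,180,41],[565,168,41],[543,262,41],[468.5,142.5,41],[451,237,41]]).round(0).tolist())
E
```

```text
2.2 [536.62046799 195.01618352 298.58539648] [ 0.24  0.37  0.24  1.44 -0.    1.81]
424.63381200953205 [[1.0, 0.002, -0.001], [0.002, -0.944, 0.331], [-0.0, -0.331, -0.944]] [-536.45479036  117.1443905   507.74245098]
[[444.0, 205.0], [352.0, 217.0], [330.0, 116.0], [254.0, 241.0], [230.0, 144.0]]
```

View pics/w1.png

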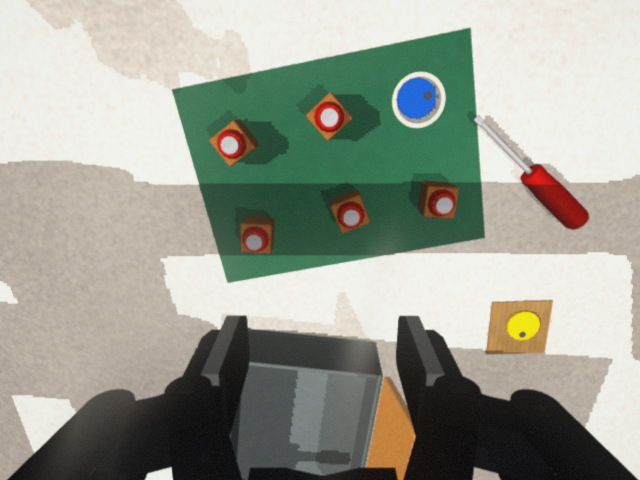

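The wrist view shows five blocks (caps at (229,144), (329,117), (350,216), (256,239), (442,204)), with round caps and turned wooden bases. Blue lies in the ring at (418,99). I'll fit x, y and yaw with a box silhouette model.

```bash
cat >> h.py <<'E'
from scipy.optimize import minimize
def sil(s,x,y,a,z0=0):
    R=Ro.from_euler('z',a,degrees=True).as_matrix()
    b=np.array([[i*16,j*16,k] for i in(-1,1) for j in(-1,1) for k in(0,30)],float)
    th=np.linspace(0,6.28,24);c=np.c_[14*np.cos(th),14*np.sin(th),0*th+36]
    u=[proj(s,q@R.T+[x,y,z0]) for q in(b,c)]
    m=np.zeros((480*4,640*4),np.uint8)
    for q in u: cv2.fillConvexPoly(m,cv2.convexHull(np.round(q*4+1.5).astype(np.int32)),1)
    return m
def fit(s,x,y,z0=0):
    im=s["pixels"];hsv=cv2.cvtColor(im,cv2.COLOR_BGR2HSV)
    m=cv2.inRange(hsv,(0,110,40),(22,255,255))|cv2.inRange(hsv,(168,110,40),(179,255,255))
    u=proj(s,[[x,y,z0+20]])[0].astype(int);k=np.zeros_like(m);cv2.circle(k,tuple(int(v) for v in u),34,255,-1);m&=k
    cs,_=cv2.findContours(m,cv2.RETR_EXTERNAL,cv2.CHAIN_APPROX_NONE)
    if not cs: return None
    c=max(cs,key=cv2.contourArea);M=np.zeros_like(m);cv2.drawContours(M,[c],-1,1,-1)
    M=cv2.resize(M,None,fx=4,fy=4,interpolation=cv2.INTER_NEAREST)
    f=lambda p:-(M&sil(s,*p,z0)).sum()/max(1,(M|sil(s,*p,z0)).sum())
    best=min((minimize(f,(x,y,a),method="Nelder-Mead",options=dict(initial_simplex=[[x,y,a],[x+6,y,a],[x,y+6,a],[x,y,a+15]],maxiter=120)) for a in(0,30,60)),key=lambda r:r.fun)
    p=best.x;return np.r_[p[:2],p[2]%90,-best.fun].round(1 if 0 else 2)
B=[[654,180],[565,168],[543,262],[468.5,142.5],[451,237]]
E
python3 - <<'E'
from h import *
W=manip.snapshot("wrist")
for b in B: print(fit(W,*b))
E
```

```text
[676. 218.  65.  -0.]
[603. 190.  70.  -0.]
[561.67 294.67  50.    -0.  ]
[522.5 172.5  45.   -0. ]
[473. 275.  70.  -0.]h.py:43: RuntimeWarning: overflow encountered in scalar negative
  f=lambda p:-(M&sil(s,*p,z0)).sum()/max(1,(M|sil(s,*p,z0)).sum())
```

```bash
sed -i 's/f=lambda p:.*/f=lambda p:-float((M\&sil(s,*p,z0)).sum())\/max(1.0,float((M|sil(s,*p,z0)).sum()))/' h.py
python3 - <<'E'
from h import *
W=manip.snapshot("wrist")
for b in B: print(fit(W,*b))
E
```

```text
[653.45 179.7   84.45   0.9 ]
[564.1  167.21  23.09   0.92]
[541.99 260.73  42.31   0.96]
[467.73 141.3   82.96   0.88]
[450.38 236.12  35.98   0.93]
```

All fits are good (IoU 0.88–0.96) and match the top view to ~1 mm. I'll start with block E at (450,236).

```bash
cat >> h.py <<'E'
def slot(y,z,x=0): 
    a=np.radians(-6.6);return (506.5+x*np.cos(a)-y*np.sin(a),-113+x*np.sin(a)+y*np.cos(a),z)
def plan(poses):
    for p,a in poses: r=row(p,a); print(np.round(p,0),a,"->",r.round(3).tolist())
def check():
    T=manip.snapshot("top");print([ (back(T,q[0],41)[0].round(1)[:2].tolist()) for q in blobs(T["pixels"],(0,0,130),(179,60,255),10,(195,190,290,312)) if q[1]<45])
E
python3 - <<'E'
from h import *
x,y=450.4,236.1
plan([((x,y,70),126),((x,y,30),126),((x,y,3),126)])
E
```

```text
[450. 236.  70.] 126 -> [0.108, -0.213, 0.574, -0.001, 0.0, -0.401]
[450. 236.  30.] 126 -> [0.108, -0.213, 0.674, -0.001, 0.0, -0.401]
[450. 236.   3.] 126 -> [0.108, -0.213, 0.742, -0.001, 0.0, -0.401]
```

Call:
carry_out:
  commands: "0.108 -0.213 0.574 0 0 -0.401 0.3;0.108 -0.213 0.574 0 0 -0.401 0.3;0.108 -0.213 0.574 0 0 -0.401 0.3;0.108 -0.213 0.574 0 0 -0.401 0.3;0.108 -0.213 0.574 0 0 -0.401 0.3;0.108 -0.213 0.674 0 0 -0.401 0.3;0.108 -0.213 0.742 0 0 -0.401 0.3;0.108 -0.213 0.742 0 0 -0.401 0.3"

```text
time: 3.35
eef_pos: [452.0, 236.8, 4.2]
tcp_rot: [0.454, 0.891, 0.0, 0.0]
force: [0.6, 0.3, -0.4]
opening: 0.651
grasp_force: 0.0
```

Call:
carry_out:
  commands: "0 0 0 0 0 0 -1;0 0 0 0 0 0 -1;0 0 0 0 0 0 -1;0 0 0 0 0 0 -1;0 0 -0.15 0 0 0 -1;0 0 -0.3 0 0 0 -1;0 0 -0.3 0 0 0 -1;0 0 -0.3 0 0 0 -1"
  newtons: 40

```text
time: 4.35
eef_pos: [451.0, 237.8, 124.0]
tcp_rot: [0.453, 0.891, 0.001, 0.001]
force: [0.9, -0.3, -1.2]
opening: 0.366
grasp_force: 40.2
```

```bash
python3 - <<'E'
from h import *
o=manip.get_obs();print(o["opening"],o["grasp_force"],o["eef_pos"])
check()
W=manip.snapshot("wrist");cv2.imwrite("pics/w2.png",W["pixels"])
plan([(slot(-90,140),83.4)])
plan([(slot(0,140),83.4)])
E
```

```text
0.36577893499658176 40.17174303531647 [450.98888615 237.82649986 124.0205376 ]
[[671.4, 119.8], [542.0, 262.3]]
[ 496. -202.  140.] 83.4 -> [-0.957, -0.554, -0.044, -0.002, 0.0, 0.475]
[ 506. -113.  140.] 83.4 -> [-0.791, -0.401, -0.044, -0.002, 0.0, 0.475]
```

View pics/w2.png

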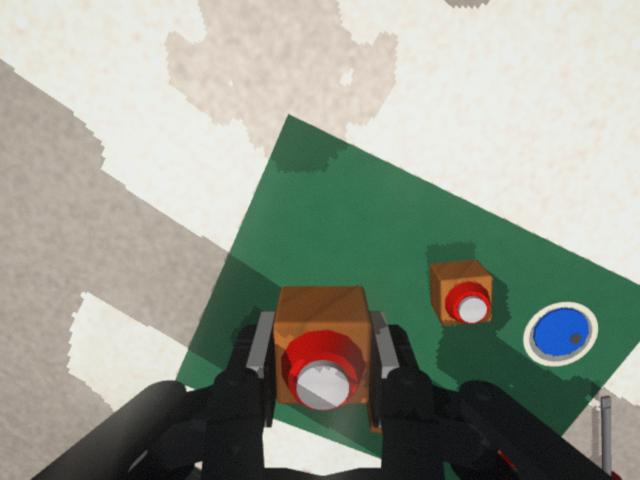

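The wrist view shows the block held squarely between the pads (cap at (322,375)), with no tilt. Next: carry it to the chamber.

Call:
carry_out:
  commands: "-0.957 -0.554 -0.044 0 0 0.475 -1;-0.957 -0.554 -0.044 0 0 0.475 -1;-0.957 -0.554 -0.044 0 0 0.475 -1;-0.957 -0.554 -0.044 0 0 0.475 -1;-0.957 -0.554 -0.044 0 0 0.475 -1;-0.957 -0.554 -0.044 0 0 0.475 -1;-0.957 -0.554 -0.044 0 0 0.475 -1;-0.957 -0.554 -0.044 0 0 0.475 -1"

```text
time: 5.45
eef_pos: [496.8, -205.9, 139.4]
tcp_rot: [0.749, 0.663, -0.001, -0.0]
force: [0.5, 0.8, -0.3]
opening: 0.365
grasp_force: 40.1
```

```bash
python3 - <<'E'
from h import *
print(manip.get_obs()["eef_pos"])
plan([(slot(-90,140),83.4),(slot(-90,40),83.4),(slot(-90,10.5),83.4)])
E
```

```text
[ 496.78988358 -205.93007377  139.39543503]
[ 496. -202.  140.] 83.4 -> [0.009, -0.003, -0.002, -0.001, 0.0, -0.004]
[ 496. -202.   40.] 83.4 -> [0.009, -0.002, 0.248, -0.001, 0.0, -0.004]
[ 496. -202.   10.] 83.4 -> [0.009, -0.002, 0.322, -0.001, 0.0, -0.004]
```

Call:
carry_out:
  commands: "0.005 0 0.12 0 0 0 -1;0.005 0 0.248 0 0 0 -1;0.005 0 0.3 0 0 0 -1;0.005 0 0.324 0 0 0 -1;0.005 0 0.324 0 0 0 -1;0.005 0 0.324 0 0 0 0.2;0.005 0 0.324 0 0 0 0.2;0.005 0 0.324 0 0 0 0.2"

```text
time: 6.45
eef_pos: [497.6, -200.1, 11.3]
tcp_rot: [0.747, 0.665, -0.0, 0.0]
force: [0.0, -0.3, 0.7]
opening: 0.6
grasp_force: 0.0
```

```bash
python3 - <<'E'
from h import *
print(manip.get_obs()["eef_pos"])
check()
x,y=467.7,141.3
plan([(slot(-90,110),83.4),((x,y,110),83),((x,y,70),83),((x,y,3),83)])
E
```

```text
[ 497.55508482 -200.12527415   11.3306618 ]
[[654.0, 181.0], [565.0, 168.3], [542.3, 261.9]]
[ 496. -202.  110.] 83.4 -> [-0.006, -0.003, -0.247, 0.0, 0.0, -0.0]
[468. 141. 110.] 83 -> [0.839, -0.172, -0.247, 0.0, 0.0, 0.004]
[468. 141.  70.] 83 -> [0.839, -0.172, -0.147, 0.0, 0.0, 0.004]
[468. 141.   3.] 83 -> [0.839, -0.172, 0.021, 0.0, 0.0, 0.004]
```

Call:
carry_out:
  commands: "0 0 -0.12 0 0 0 0.2;0 0 -0.25 0 0 0 0.3;0.16 -0.03 -0.25 0 0 0 0.3;0.32 -0.06 -0.25 0 0 0 0.3;0.48 -0.09 -0.25 0 0 0 0.3;0.48 -0.09 -0.25 0 0 0 0.3"

```text
time: 7.25
eef_pos: [482.7, -1.9, 111.2]
tcp_rot: [0.745, 0.667, -0.0, -0.001]
force: [-0.5, -0.9, 0.0]
opening: 0.648
grasp_force: 0.0
```

```bash
python3 - <<'E'
from h import *
o=manip.get_obs();print(o["eef_pos"],o["joints"][0])
check();W=manip.snapshot("wrist")
u=proj(W,[[467,141,30],slot(-90,40)]);print(u)
print(fit(W,467.7,141.3)); print(fit(W,*slot(-90,0)[:2],5))
cv2.imwrite("pics/w3.png",W["pixels"])
x,y=467.7,141.3
plan([((x,y,110),83),((x,y,70),83),((x,y,3),83)])
E
```

```text
[482.67471357  -1.94619909 111.23127746] -0.135944705289855
[[654.7, 181.0], [542.4, 262.1]]
[[251.37394305 -37.96967741]
 [373.35792033 526.40139797]]
[475.24 147.08  89.43   0.72]
None
[468. 141. 110.] 83 -> [0.358, -0.081, 0.003, 0.0, 0.0, 0.006]
[468. 141.  70.] 83 -> [0.358, -0.081, 0.103, 0.0, 0.0, 0.006]
[468. 141.   3.] 83 -> [0.358, -0.081, 0.271, 0.0, 0.0, 0.006]
```

View pics/w3.png

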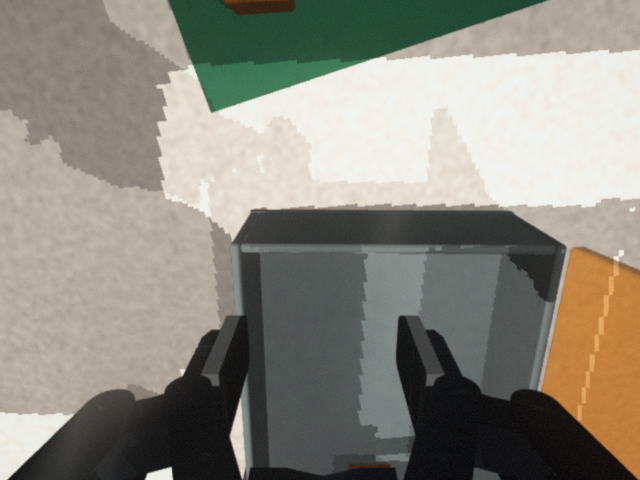

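The wrist view shows block D's wood at the top edge (260,5), where it was expected. The placed block is just visible at (370,466).

Call:
carry_out:
  commands: "0.17 -0.04 0 0 0 0 0.4;0.358 -0.081 0.05 0 0 0 0.4;0.358 -0.081 0.103 0 0 0 0.4;0.358 -0.081 0.103 0 0 0 0.4;0.358 -0.081 0.2 0 0 0 0.4;0.358 -0.081 0.271 0 0 0 0.4;0.358 -0.081 0.271 0 0 0 0.4;0.358 -0.081 0.271 0 0 0 -1"

```text
time: 8.35
eef_pos: [469.7, 139.6, 4.2]
tcp_rot: [0.747, 0.664, 0.001, 0.001]
force: [0.6, 0.1, -0.7]
opening: 0.501
grasp_force: 0.0
```

Call:
carry_out:
  commands: "0 0 0 0 0 0 -1;0 0 0 0 0 0 -1;0 0 0 0 0 0 -1;0 0 0 0 0 0 -1;0 0 -0.15 0 0 0 -1;0 0 -0.3 0 0 0 -1;-0.15 0.03 -0.34 0 0 0 -1;-0.15 0.03 -0.34 0 0 0 -1"

```text
time: 9.35
eef_pos: [475.4, 77.2, 141.6]
tcp_rot: [0.748, 0.663, 0.002, 0.002]
force: [-0.2, 0.1, -1.1]
opening: 0.365
grasp_force: 40.2
```

```bash
python3 - <<'E'
from h import *
check()
plan([(slot(-45,140),83.4),(slot(-45,40),83.4),(slot(-45,10.5),83.4)])
E
```

```text
[[654.9, 183.2], [542.2, 262.2]]
[ 501. -158.  140.] 83.4 -> [-0.578, 0.137, 0.001, 0.002, -0.0, -0.002]
[ 501. -158.   40.] 83.4 -> [-0.578, 0.137, 0.251, 0.002, -0.0, -0.002]
[ 501. -158.   10.] 83.4 -> [-0.578, 0.136, 0.325, 0.002, -0.0, -0.002]
```

Call:
carry_out:
  commands: "-0.15 0.035 0 0 0 0 -1;-0.3 0.07 0 0 0 0 -1;-0.45 0.105 0 0 0 0 -1;-0.578 0.137 0 0 0 0 -1;-0.578 0.137 0.06 0 0 0 -1;-0.578 0.137 0.2 0 0 0 -1;-0.578 0.137 0.29 0 0 0 -1;-0.578 0.137 0.322 0 0 0 -1"

```text
time: 10.4
eef_pos: [497.4, -153.8, 8.5]
tcp_rot: [0.746, 0.666, -0.002, -0.004]
force: [-24.6, 9.2, 58.4]
opening: 0.366
grasp_force: 48.8
```

Call:
carry_out:
  commands: "0 0 0 0 0 0 -1;0 0 0 0 0 0 0.2;0 0 0 0 0 0 0.2;0 0 0 0 0 0 0.2;0 0 -0.12 0 0 0 0.2;0 0 -0.25 0 0 0 0.2;0.1 -0.02 -0.25 0 0 0 0.3;0.2 -0.04 -0.25 0 0 0 0.3"

```text
time: 11.4
eef_pos: [495.2, -74.7, 111.3]
tcp_rot: [0.747, 0.664, 0.001, 0.001]
force: [0.8, 0.3, -0.1]
opening: 0.652
grasp_force: 0.0
```

```bash
python3 - <<'E'
from h import *
check()
x,y=564.1,167.2
plan([((x,y,110),113),((x,y,70),113),((x,y,3),113)])
E
```

```text
[[654.6, 181.2], [564.7, 168.7], [542.4, 262.2]]
[564. 167. 110.] 113 -> [0.608, 0.11, 0.004, 0.0, -0.003, -0.327]
[564. 167.  70.] 113 -> [0.608, 0.11, 0.104, 0.0, -0.003, -0.327]
[564. 167.   3.] 113 -> [0.607, 0.11, 0.271, 0.0, -0.003, -0.327]
```

Placing block 2 pressed the floor (58 N), so I'll stop ~2 mm higher and settle before reading the pose. Next is block B, and I'll check the placed ones from the wrist camera afterwards.

Call:
carry_out:
  commands: "0.15 0.02 0 0 0 -0.1 0.4;0.3 0.05 0 0 0 -0.2 0.4;0.45 0.08 0 0 0 -0.3 0.4;0.608 0.11 0.01 0 0 -0.327 0.4;0.608 0.11 0.104 0 0 -0.327 0.4;0.608 0.11 0.2 0 0 -0.327 0.4;0.608 0.11 0.271 0 0 -0.327 0.4;0.608 0.11 0.271 0 0 -0.327 0.4"

```text
time: 12.45
eef_pos: [563.3, 161.0, -0.7]
tcp_rot: [0.553, 0.833, -0.002, -0.002]
force: [-0.8, 0.8, -0.2]
opening: 0.697
grasp_force: 0.0
```

Call:
carry_out:
  commands: "0 0 0 0 0 0 -1;0 0 0 0 0 0 -1;0 0 0 0 0 0 -1;0 0 0 0 0 0 -1;0 0 -0.15 0 0 0 -1;0 0 -0.3 0 0 0 -1;0 0 -0.36 0 0 0 -1;0 0 -0.36 0 0 0 -1"

```text
time: 13.45
eef_pos: [567.9, 161.9, 148.3]
tcp_rot: [0.553, 0.833, 0.002, 0.002]
force: [-0.0, 0.1, -1.4]
opening: 0.366
grasp_force: 40.2
```

```bash
python3 - <<'E'
from h import *
check()
plan([(slot(0,145),83.4),(slot(0,40),83.4),(slot(0,12),83.4)])
E
```

```text
[[669.9, 119.2]]
[ 506. -113.  145.] 83.4 -> [-0.575, -0.404, 0.002, 0.001, 0.0, 0.327]
[ 506. -113.   40.] 83.4 -> [-0.575, -0.405, 0.265, 0.001, 0.0, 0.327]
[ 506. -113.   12.] 83.4 -> [-0.575, -0.405, 0.335, 0.001, 0.0, 0.327]
```

Call:
carry_out:
  commands: "-0.14 -0.1 0 0 0 0.08 -1;-0.28 -0.2 0 0 0 0.16 -1;-0.42 -0.3 0 0 0 0.24 -1;-0.56 -0.39 0 0 0 0.327 -1;-0.585 -0.405 0 0 0 0.327 -1;-0.585 -0.405 0 0 0 0.327 -1;-0.585 -0.405 0.1 0 0 0.327 -1;-0.585 -0.405 0.1 0 0 0.327 -1"

```text
time: 14.5
eef_pos: [503.5, -114.7, 101.8]
tcp_rot: [0.746, 0.665, -0.002, -0.004]
force: [-0.4, -0.8, -0.9]
opening: 0.365
grasp_force: 40.2
```

```bash
python3 - <<'E'
from h import *
print(manip.get_obs()["eef_pos"])
plan([(slot(-4,40),83.4),(slot(-4,7),83.4)])
E
```

```text
[ 503.49500649 -114.65130078  101.80633627]
[ 506. -117.   40.] 83.4 -> [-0.005, 0.008, 0.154, -0.006, -0.002, 0.0]
[ 506. -117.    7.] 83.4 -> [-0.006, 0.009, 0.237, -0.006, -0.002, 0.0]
```

Call:
carry_out:
  commands: "-0.003 0.005 0.1 0 0 0 -1;-0.003 0.005 0.17 0 0 0 -1;-0.003 0.005 0.215 0 0 0 -1;-0.003 0.005 0.228 0 0 0 -1;-0.003 0.005 0.232 0 0 0 -1;-0.003 0.005 0.232 0 0 0 -1;-0.003 0.005 0.232 0 0 0 -1"

```text
time: 15.38
eef_pos: [509.9, -118.6, 13.7]
tcp_rot: [0.747, 0.665, 0.0, 0.001]
force: [0.5, -0.4, -0.5]
opening: 0.372
grasp_force: 40.3
```

Call:
carry_out:
  commands: "-0.003 -0.006 0.008 0 0 0 -1;-0.003 -0.006 0.015 0 0 0 -1;-0.003 -0.006 0.018 0 0 0 -1;-0.003 -0.006 0.018 0 0 0 -1;-0.003 -0.006 0.018 0 0 0 -1"

```text
time: 16.0
eef_pos: [506.6, -119.5, 8.5]
tcp_rot: [0.747, 0.665, -0.0, 0.001]
force: [-7.8, 1.5, 26.2]
opening: 0.368
grasp_force: 43.5
```

Call:
carry_out:
  commands: "0 0 -0.004 0 0 0 -1;0 0 -0.004 0 0 0 0.2;0 0 -0.004 0 0 0 0.2;0 0 -0.004 0 0 0 0.2;0 0 -0.12 0 0 0 0.2;0 0 -0.26 0 0 0 0.2;0 0 -0.26 0 0 0 0.3;0 0 -0.26 0 0 0 0.3"

```text
time: 17.0
eef_pos: [506.6, -119.2, 109.3]
tcp_rot: [0.747, 0.665, -0.0, -0.0]
force: [-0.4, 0.2, -1.3]
opening: 0.648
grasp_force: 0.0
```

```bash
python3 - <<'E'
from h import *
print(manip.get_obs()["eef_pos"])
check()
x,y=653.4,179.7
plan([((x,y,110),84.5),((x,y,70),84.5),((x,y,4),84.5)])
E
```

```text
[ 506.57046529 -119.24223053  109.2950109 ]
[[654.4, 181.2], [542.2, 262.0]]
[653. 180. 110.] 84.5 -> [0.784, 0.28, -0.004, -0.001, -0.0, -0.012]
[653. 180.  70.] 84.5 -> [0.784, 0.281, 0.096, -0.001, -0.0, -0.012]
[653. 180.   4.] 84.5 -> [0.784, 0.281, 0.261, -0.001, -0.0, -0.012]
```

I'll route around the lid's corner: first along the chamber, then out to block A.

Call:
carry_out:
  commands: "0.15 0 0 0 0 0 0.4;0.3 0 0 0 0 0 0.4;0.45 0 0 0 0 0 0.4;0.57 0.06 0 0 0 -0.012 0.4;0.68 0.17 0 0 0 -0.012 0.4;0.784 0.281 0.05 0 0 -0.012 0.4;0.784 0.281 0.096 0 0 -0.012 0.4;0.784 0.281 0.096 0 0 -0.012 0.4"

```text
time: 18.05
eef_pos: [651.5, 179.1, 66.4]
tcp_rot: [0.74, 0.672, -0.004, -0.002]
force: [0.3, -0.5, -0.8]
opening: 0.699
grasp_force: 0.0
```

Call:
carry_out:
  commands: "0 0 0 0 0 0 0.4;0 0 0.1 0 0 0 0.4;0 0 0.165 0 0 0 0.4;0 0 0.165 0 0 0 0.4;0 0 0.165 0 0 0 -1;0 0 0.165 0 0 0 -1;0 0 0.165 0 0 0 -1;0 0 0.165 0 0 0 -1"

```text
time: 19.05
eef_pos: [656.4, 179.4, 7.9]
tcp_rot: [0.74, 0.672, 0.002, 0.001]
force: [-0.8, -0.2, 6.9]
opening: 0.364
grasp_force: 41.4
```

Call:
carry_out:
  commands: "0 0 -0.15 0 0 0 -1;0 0 -0.3 0 0 0 -1;0 -0.1 -0.34 0 0 0 -1;0 -0.25 -0.34 0 0 0 -1;-0.1 -0.29 -0.34 0 0 0 -1;-0.25 -0.29 -0.34 0 0 0 -1;-0.25 -0.29 -0.34 0 0 0 -1;-0.25 -0.29 -0.34 0 0 0 -1"

```text
time: 20.05
eef_pos: [529.8, 91.0, 141.8]
tcp_rot: [0.741, 0.672, 0.001, 0.0]
force: [0.8, 1.1, -0.7]
opening: 0.367
grasp_force: 40.5
```

```bash
python3 - <<'E'
from h import *
print(manip.get_obs()["eef_pos"])
check()
W=manip.snapshot("wrist");cv2.imwrite("pics/w4.png",W["pixels"])
plan([(slot(45,145),83.4),(slot(45,60),83.4),(slot(45,15),83.4)])
E
```

```text
[529.79148122  90.95937383 141.82620518]
[[541.8, 263.6]]
[512. -68. 145.] 83.4 -> [-0.403, -0.007, -0.009, 0.0, -0.0, 0.012]
[512. -68.  60.] 83.4 -> [-0.403, -0.007, 0.204, 0.0, -0.0, 0.012]
[512. -68.  15.] 83.4 -> [-0.403, -0.007, 0.316, 0.0, -0.0, 0.012]
```

View pics/w4.png

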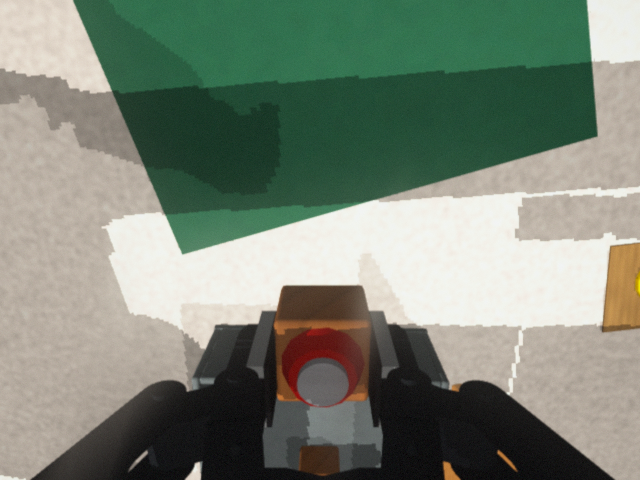

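The wrist view shows block A held upright (cap at (322,370)), with a placed block visible behind it in the chamber at (320,458).

Call:
carry_out:
  commands: "-0.13 0 0 0 0 0.01 -1;-0.26 0 0 0 0 0.012 -1;-0.38 -0.007 0 0 0 0.012 -1;-0.403 -0.007 0.05 0 0 0.012 -1;-0.403 -0.007 0.15 0 0 0.012 -1;-0.403 -0.007 0.204 0 0 0.012 -1;-0.403 -0.007 0.204 0 0 0.012 -1;-0.403 -0.007 0.204 0 0 0.012 -1"

```text
time: 21.15
eef_pos: [512.1, -68.8, 60.5]
tcp_rot: [0.746, 0.666, 0.0, 0.001]
force: [-0.0, -0.3, -1.0]
opening: 0.366
grasp_force: 40.5
```

Call:
carry_out:
  commands: "0 0 0.06 0 0 0 -1;0 0 0.1 0 0 0 -1;0 0 0.107 0 0 0 -1;0 0 0.107 0 0 0 -1;0 0 0.107 0 0 0 -1"

```text
time: 21.78
eef_pos: [512.1, -69.5, 18.0]
tcp_rot: [0.747, 0.665, 0.001, 0.001]
force: [0.2, 0.0, -0.5]
opening: 0.364
grasp_force: 40.5
```

Call:
carry_out:
  commands: "0 0 0.008 0 0 0 -1;0 0 0.012 0 0 0 -1;0 0 0.012 0 0 0 -1;0 0 0.012 0 0 0 -1"

```text
time: 22.28
eef_pos: [511.3, -69.3, 12.8]
tcp_rot: [0.747, 0.665, 0.0, 0.0]
force: [-1.2, 0.7, 5.1]
opening: 0.367
grasp_force: 41.2
```

Light contact, so I release and go for block C, after a check.

Call:
carry_out:
  commands: "0 0 0 0 0 0 0.2;0 0 0 0 0 0 0.2;0 0 0 0 0 0 0.2;0 0 -0.12 0 0 0 0.2;0 0 -0.25 0 0 0 0.3;0.15 0 -0.25 0 0 0 0.3;0.2 0 -0.25 0 0 0 0.3;0.2 0 -0.25 0 0 0 0.3"

```text
time: 23.28
eef_pos: [520.2, 11.4, 112.1]
tcp_rot: [0.746, 0.666, -0.0, 0.0]
force: [-0.1, -0.7, -0.5]
opening: 0.652
grasp_force: 0.0
```

```bash
python3 - <<'E'
from h import *
print(manip.get_obs()["eef_pos"])
check()
x,y=542,260.7
plan([((x,y,100),132.3),((x,y,70),132.3),((x,y,4),132.3)])
E
```

```text
[520.22793547  11.40600115 112.05865675]
[[542.1, 261.9]]
[542. 261. 100.] 132.3 -> [0.628, -0.017, 0.03, -0.0, 0.0, -0.543]
[542. 261.  70.] 132.3 -> [0.628, -0.017, 0.104, -0.0, 0.0, -0.543]
[542. 261.   4.] 132.3 -> [0.628, -0.017, 0.27, -0.0, 0.0, -0.543]
```

Call:
carry_out:
  commands: "0.14 0 0.02 0 0 -0.11 0.4;0.28 0 0.03 0 0 -0.22 0.4;0.42 0 0.03 0 0 -0.33 0.4;0.56 -0.017 0.05 0 0 -0.44 0.4;0.628 -0.017 0.104 0 0 -0.543 0.4;0.628 -0.017 0.104 0 0 -0.543 0.4;0.628 -0.017 0.104 0 0 -0.543 0.4;0.628 -0.017 0.104 0 0 -0.543 0.4"

```text
time: 24.32
eef_pos: [543.2, 259.1, 71.2]
tcp_rot: [0.406, 0.914, 0.0, 0.0]
force: [0.5, -1.2, 0.1]
opening: 0.698
grasp_force: 0.0
```

Call:
carry_out:
  commands: "0 0 0.1 0 0 0 0.4;0 0 0.166 0 0 0 0.4;0 0 0.168 0 0 0 0.4;0 0 0.168 0 0 0 0.4;0 0 0.168 0 0 0 -1;0 0 0.168 0 0 0 -1;0 0 0.168 0 0 0 -1;0 0 0.168 0 0 0 -1"

```text
time: 25.32
eef_pos: [544.0, 260.9, 4.9]
tcp_rot: [0.405, 0.914, 0.001, 0.001]
force: [-0.2, -0.9, 5.9]
opening: 0.368
grasp_force: 41.0
```

Call:
carry_out:
  commands: "0 0 -0.15 0 0 0 -1;0 0 -0.3 0 0 0 -1;0 0 -0.34 0 0 0 -1;0 0 -0.34 0 0 0 -1;0 0 -0.34 0 0 0 -1"

```text
time: 25.95
eef_pos: [541.0, 260.0, 137.0]
tcp_rot: [0.405, 0.914, -0.001, -0.001]
force: [0.3, -0.0, -0.1]
opening: 0.365
grasp_force: 40.2
```

```bash
python3 - <<'E'
from h import *
print(manip.get_obs()["eef_pos"])
check()
plan([(slot(90,145),83.4),(slot(90,60),83.4),(slot(90,15),83.4)])
E
```

```text
[541.01331556 260.03924657 137.0407667 ]
[[420.4, 113.1]]
[517. -24. 145.] 83.4 -> [-0.484, -0.521, -0.019, -0.003, 0.0, 0.543]
[517. -24.  60.] 83.4 -> [-0.485, -0.52, 0.193, -0.003, 0.0, 0.543]
[517. -24.  15.] 83.4 -> [-0.485, -0.52, 0.306, -0.003, 0.0, 0.543]
```

Call:
carry_out:
  commands: "-0.11 -0.11 0 0 0 0.11 -1;-0.22 -0.22 0 0 0 0.22 -1;-0.33 -0.34 0 0 0 0.33 -1;-0.43 -0.45 0 0 0 0.44 -1;-0.485 -0.52 0.05 0 0 0.543 -1;-0.485 -0.52 0.19 0 0 0.543 -1;-0.485 -0.52 0.193 0 0 0.543 -1;-0.485 -0.52 0.193 0 0 0.543 -1"

```text
time: 27.0
eef_pos: [518.4, -22.5, 62.1]
tcp_rot: [0.747, 0.665, -0.001, -0.001]
force: [0.6, 0.2, 0.3]
opening: 0.367
grasp_force: 40.2
```

Call:
carry_out:
  commands: "0 0 0.06 0 0 0 -1;0 0 0.1 0 0 0 -1;0 0 0.11 0 0 0 -1;0 0 0.11 0 0 0 -1;0 0 0.11 0 0 0 -1"

```text
time: 27.62
eef_pos: [520.1, -23.0, 19.3]
tcp_rot: [0.747, 0.665, 0.001, 0.001]
force: [1.3, 0.3, -0.3]
opening: 0.37
grasp_force: 40.2
```

Contact expected at z≈10, so 9 mm more.

Call:
carry_out:
  commands: "0 0 0.01 0 0 0 -1;0 0 0.02 0 0 0 -1;0 0 0.023 0 0 0 -1;0 0 0.023 0 0 0 -1;0 0 0.023 0 0 0 -1"

```text
time: 28.25
eef_pos: [519.2, -23.0, 9.9]
tcp_rot: [0.747, 0.665, 0.0, 0.0]
force: [-1.9, 0.3, 9.1]
opening: 0.371
grasp_force: 41.5
```

Call:
carry_out:
  commands: "0 0 0 0 0 0 0.2;0 0 0 0 0 0 0.2;0 0 0 0 0 0 0.2;0 0 -0.12 0 0 0 0.2;0 0 -0.25 0 0 0 0.2;0 0 -0.4 0 0 0 0.2;0.15 0 -0.5 0 0 0 0;0.2 0 -0.5 0 0 0 0"

```text
time: 29.25
eef_pos: [530.3, 57.9, 212.3]
tcp_rot: [0.747, 0.665, 0.002, 0.002]
force: [-0.1, -0.4, -0.8]
opening: 0.5
grasp_force: 0.0
```

```bash
python3 - <<'E'
from h import *
print(manip.get_obs()["eef_pos"]);check()
T=manip.snapshot("top");W=manip.snapshot("wrist")
for y in(-90,-45,0,45,90):
    print(y,[(proj(s,slot(y,46))[0].round(0)).tolist() for s in(T,W)])
d=cv2.resize(T["pixels"][185:335,320:500],None,fx=4,fy=4,interpolation=cv2.INTER_CUBIC)
cv2.imwrite("pics/t5.png",d)
E
```

```text
[530.33232522  57.93589572 212.2828679 ]
[]
-90 [[430.0, 272.0], [318.0, 484.0]]
-45 [[410.0, 270.0], [318.0, 446.0]]
0 [[389.0, 268.0], [318.0, 406.0]]
45 [[369.0, 266.0], [318.0, 362.0]]
90 [[348.0, 264.0], [318.0, 315.0]]
```

View pics/t5.png

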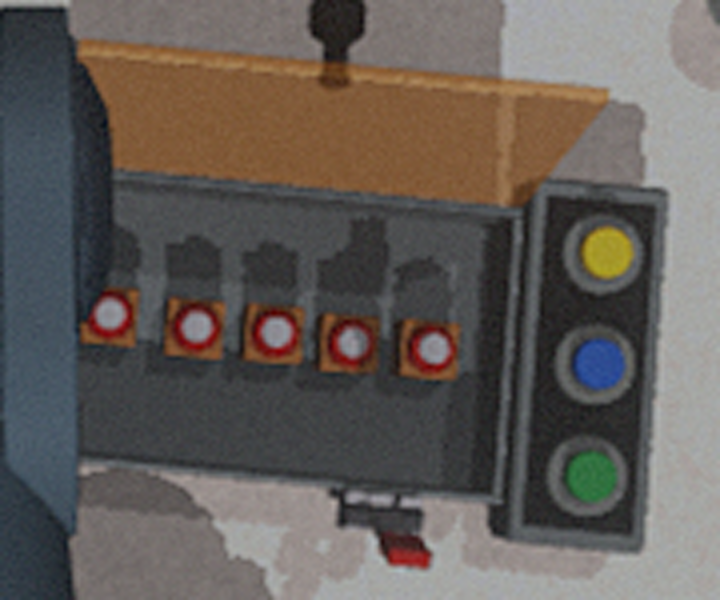

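The top view shows all five blocks upright in one row in the chamber, caps from (110,315) to (433,349) in the enlarged crop. Now the lid: I turn the closed fingers along its width, go above and behind it, then lower.

```bash
python3 - <<'E'
from h import *
plan([((530,58,275),128),((530,58,275),173.4),(slot(60,275,170),173.4),(slot(60,190,170),173.4)])
E
```

```text
[530  58 275] 128 -> [0.002, 0.004, -0.165, 0.0, 0.0, -0.494]
[530  58 275] 173.4 -> [0.002, 0.004, -0.165, 0.0, 0.001, -0.999]
[682. -73. 275.] 173.4 -> [-0.28, 0.419, -0.164, 0.0, 0.001, -0.999]
[682. -73. 190.] 173.4 -> [-0.28, 0.419, 0.048, 0.0, 0.001, -0.999]
```

Call:
carry_out:
  commands: "0 0 -0.1 0 0 -0.1 -1;0 0 -0.165 0 0 -0.22 -1;0 0.05 -0.165 0 0 -0.33 -1;-0.05 0.1 -0.165 0 0 -0.44 -1;-0.1 0.15 -0.165 0 0 -0.55 -1;-0.15 0.25 -0.165 0 0 -0.66 -1;-0.22 0.35 -0.165 0 0 -0.77 -1;-0.28 0.419 -0.165 0 0 -0.88 -1"

```text
time: 30.4
eef_pos: [682.2, -76.8, 273.0]
tcp_rot: [0.15, 0.989, -0.0, -0.001]
force: [0.4, -0.1, 0.3]
opening: 0.001
grasp_force: 0.0
```

```bash
python3 - <<'E'
from h import *
plan([(slot(60,275,170),173.4),(slot(60,190,170),173.4)])
E
```

```text
[682. -73. 275.] 173.4 -> [0.003, 0.009, -0.005, -0.0, -0.001, -0.118]
[682. -73. 190.] 173.4 -> [0.002, 0.009, 0.208, -0.0, -0.001, -0.118]
```

Call:
carry_out:
  commands: "0 0 0 0 0 -0.118 -1;0 0 0 0 0 -0.118 -1;0 0 0.1 0 0 -0.118 -1;0 0 0.205 0 0 -0.118 -1;0 0 0.205 0 0 -0.118 -1;0 0 0.205 0 0 -0.118 -1;0 0 0.205 0 0 -0.118 -1"

```text
time: 31.28
eef_pos: [683.4, -74.4, 195.9]
tcp_rot: [0.06, 0.998, -0.0, 0.002]
force: [0.0, 0.6, 0.8]
opening: 0.001
grasp_force: 0.0
```

```bash
python3 - <<'E'
from h import *
W=manip.snapshot("wrist");cv2.imwrite("pics/w6.png",W["pixels"])
hx=80
for th in(1.9,1.57,1.2,0.9,0.6,0.35,0.15,0.0):
    r=125 # contact radius on outer face
    c=np.array([80-r*np.cos(th),65+r*np.sin(th)])+8*np.array([np.sin(th),np.cos(th)])
    # finger half-depth 11 : stay behind when steep
    c=c+np.array([11*np.sin(th),0])
    p=slot(60,c[1],c[0]);print(th,c.round(0),end=" ");plan([(p,173.4)])
E
```

```text
1.9 [138. 181.] [651. -69. 181.] 173.4 -> [0.082, 0.003, 0.037, -0.0, 0.003, -0.002]
1.57 [ 99. 190.] [612. -65. 190.] 173.4 -> [0.181, 0.003, 0.013, -0.0, 0.003, -0.002]
1.2 [ 52. 184.] [565. -59. 184.] 173.4 -> [0.297, 0.002, 0.027, -0.0, 0.003, -0.002]
0.9 [ 17. 168.] [530. -55. 168.] 173.4 -> [0.386, 0.002, 0.068, -0.0, 0.003, -0.002]
0.6 [-12. 142.] [501. -52. 142.] 173.4 -> [0.46, 0.002, 0.131, -0.0, 0.003, -0.002]
0.35 [-31. 115.] [483. -50. 115.] 173.4 -> [0.506, 0.001, 0.198, -0.0, 0.003, -0.002]
0.15 [-41.  92.] [473. -49.  92.] 173.4 -> [0.531, 0.001, 0.258, -0.0, 0.003, -0.002]
0.0 [-45.  73.] [469. -48.  73.] 173.4 -> [0.542, 0.001, 0.304, -0.0, 0.003, -0.002]
```

View pics/w6.png

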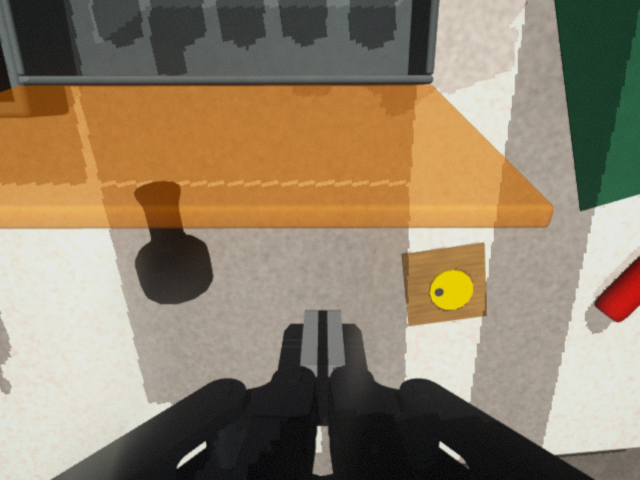

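The wrist view shows the closed fingers (322,340) behind the lid's top edge (row 225). The knob is well to the left at (175,265). I sweep along the arc.

Call:
carry_out:
  commands: "0.04 0 0.02 0 0 0 -1;0.082 0 0.03 0 0 0 -1;0.13 0 0.025 0 0 0 -1;0.181 0 0.013 0 0 0 -1;0.24 0 0.018 0 0 0 -1;0.297 0 0.027 0 0 0 -1;0.345 0 0.045 0 0 0 -1;0.386 0 0.068 0 0 0 -1"

```text
time: 32.33
eef_pos: [530.2, -56.2, 167.9]
tcp_rot: [0.06, 0.998, -0.0, 0.003]
force: [1.8, 0.4, 1.3]
opening: -0.002
grasp_force: 0.7
```

```bash
python3 - <<'E'
from h import *
for th in(.9,.75,0.6,.47,0.35,.25,0.15,.07,0.0,-.03):
    r=125
    c=np.array([80-r*np.cos(th),65+r*np.sin(th)])+8*np.array([np.sin(th),np.cos(th)])
    c=c+np.array([11*np.sin(th),0])
    p=slot(60,c[1],c[0]);print(th,end=" ");plan([(p,173.4)])
E
```

```text
0.9 [530. -55. 168.] 173.4 -> [-0.0, 0.002, -0.0, -0.0, 0.004, -0.002]
0.75 [515. -54. 156.] 173.4 -> [0.039, 0.002, 0.029, -0.0, 0.004, -0.002]
0.6 [501. -52. 142.] 173.4 -> [0.074, 0.002, 0.064, -0.0, 0.004, -0.002]
0.47 [491. -51. 129.] 173.4 -> [0.1, 0.002, 0.097, -0.0, 0.004, -0.002]
0.35 [483. -50. 115.] 173.4 -> [0.12, 0.002, 0.131, -0.0, 0.004, -0.002]
0.25 [477. -49. 104.] 173.4 -> [0.134, 0.002, 0.16, -0.0, 0.004, -0.002]
0.15 [473. -49.  92.] 173.4 -> [0.145, 0.002, 0.19, -0.0, 0.004, -0.002]
0.07 [470. -48.  82.] 173.4 -> [0.152, 0.002, 0.214, -0.0, 0.004, -0.002]
0.0 [469. -48.  73.] 173.4 -> [0.156, 0.002, 0.236, -0.0, 0.004, -0.002]
-0.03 [468. -48.  69.] 173.4 -> [0.158, 0.002, 0.246, -0.0, 0.004, -0.002]
```

Call:
carry_out:
  commands: "0.039 0 0.029 0 0 0 -1;0.074 0 0.064 0 0 0 -1;0.1 0 0.097 0 0 0 -1;0.12 0 0.131 0 0 0 -1;0.134 0 0.16 0 0 0 -1;0.145 0 0.19 0 0 0 -1;0.152 0 0.214 0 0 0 -1;0.152 0 0.22 0 0 0 -1"

```text
time: 33.33
eef_pos: [467.2, -48.4, 76.9]
tcp_rot: [0.059, 0.998, 0.0, -0.001]
force: [0.1, -0.5, 0.8]
opening: -0.001
grasp_force: 0.3
```

Call:
carry_out:
  commands: "0 0 0.006 0 0 0 -1;0 0 0.012 0 0 0 -1;0 0 0.014 0 0 0 -1;0 0 0.014 0 0 0 -1"

```text
time: 33.83
eef_pos: [468.2, -48.6, 73.4]
tcp_rot: [0.059, 0.998, -0.0, 0.0]
force: [-4.7, 0.3, 11.9]
opening: -0.001
grasp_force: 6.0
```

Call:
carry_out:
  commands: "0 0 0.002 0 0 0 -1;0 0 0.002 0 0 0 -1;0 0 -0.1 0 0 0 -1;0 0 -0.22 0 0 0 -1;0 0 -0.22 0 0 0 -1;0 0 -0.22 0 0 0 -1"

```text
time: 34.58
eef_pos: [468.1, -48.6, 159.8]
tcp_rot: [0.059, 0.998, -0.0, 0.0]
force: [-0.3, -0.5, -0.6]
opening: -0.001
grasp_force: 0.0
```

```bash
python3 - <<'E'
from h import *
o=manip.get_obs();print(o["time"],o["eef_pos"])
S=manip.snapshot("side");d=cv2.resize(S["pixels"][130:330,260:460],None,fx=3,fy=3,interpolation=cv2.INTER_CUBIC);cv2.imwrite("pics/s7.png",d)
X=[slot(y,z,-80) for y in(125,-125) for z in(65,73)];print(((proj(S,X)-[260,130])*3).round(0).tolist())
E
```

```text
34.575 [468.13162967 -48.56103041 159.84217662]
[[350.0, 436.0], [351.0, 427.0], [449.0, 261.0], [450.0, 252.0]]
```

View pics/s7.png

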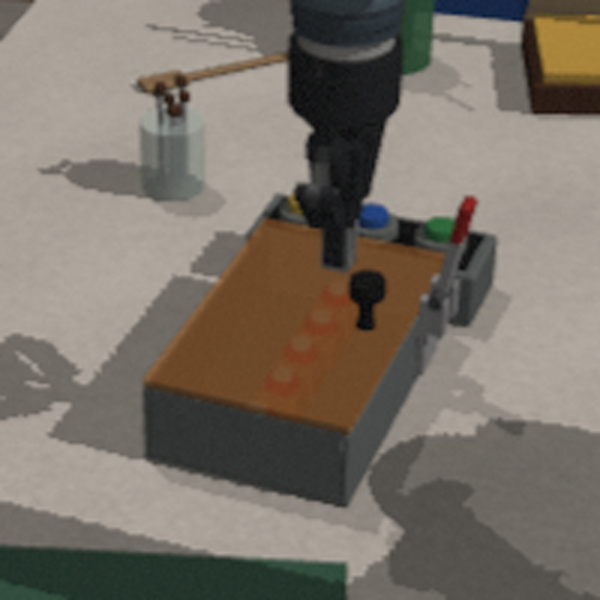

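The side view shows the lid lying flat on the rim, the blocks visible upright through it (283,378)…(340,295), and the clamp still thrown back at (465,225). Next is the clamp.

```bash
cat >> h.py <<'E'
def clamp(ths,r=60):
    for t in ths:
        p=np.array([-92+r*np.cos(t)-5*np.sin(t)-11*np.sin(t),79+r*np.sin(t)+5*np.cos(t)])
        print(t,end=" ");plan([(slot(-60,p[1],p[0]),173.4)])
E
python3 - <<'E'
from h import *
plan([(slot(0,215,-110),173.4),(slot(-60,215,-160),173.4),(slot(-60,125,-160),173.4)])
E
```

```text
[ 397. -100.  215.] 173.4 -> [0.159, -0.15, -0.14, 0.0, -0.001, -0.002]
[ 341. -154.  215.] 173.4 -> [0.284, -0.3, -0.139, 0.0, -0.001, -0.002]
[ 341. -154.  125.] 173.4 -> [0.283, -0.3, 0.086, 0.0, -0.001, -0.002]
```

Call:
carry_out:
  commands: "0 0 -0.14 0 0 0 -1;0.1 -0.08 -0.14 0 0 0 -1;0.2 -0.18 -0.14 0 0 0 -1;0.284 -0.3 -0.14 0 0 0 -1;0.284 -0.3 -0.14 0 0 0 -1;0.284 -0.3 -0.05 0 0 0 -1;0.284 -0.3 0.086 0 0 0 -1;0.284 -0.3 0.086 0 0 0 -1"

```text
time: 35.62
eef_pos: [336.9, -150.6, 121.5]
tcp_rot: [0.059, 0.998, 0.003, -0.005]
force: [-0.4, 0.6, 0.5]
opening: -0.0
grasp_force: 0.0
```

Call:
carry_out:
  commands: "0 0 0 0 0 0 -1;0 0 0 0 0 0 -1"

```text
time: 35.88
eef_pos: [343.0, -155.2, 127.6]
tcp_rot: [0.059, 0.998, -0.001, 0.002]
force: [-1.3, 0.2, 0.5]
opening: 0.002
grasp_force: 0.0
```

```bash
python3 - <<'E'
from h import *
S=manip.snapshot("side");d=cv2.resize(S["pixels"][130:330,320:520],None,fx=3,fy=3,interpolation=cv2.INTER_CUBIC);cv2.imwrite("pics/s8.png",d)
clamp((2.1,1.8,1.5,1.2,.9,.7,.5,.3,.15,0))
E
```

```text
2.1 [ 364. -157.  128.] 173.4 -> [-0.054, 0.002, -0.002, -0.001, 0.002, -0.002]
1.8 [ 379. -159.  136.] 173.4 -> [-0.091, 0.002, -0.022, -0.001, 0.002, -0.002]
1.5 [ 397. -161.  139.] 173.4 -> [-0.135, 0.002, -0.029, -0.001, 0.002, -0.002]
1.2 [ 415. -163.  137.] 173.4 -> [-0.181, 0.002, -0.022, -0.001, 0.002, -0.002]
0.9 [ 433. -165.  129.] 173.4 -> [-0.226, 0.002, -0.003, -0.001, 0.002, -0.002]
0.7 [ 444. -166.  121.] 173.4 -> [-0.253, 0.003, 0.016, -0.001, 0.002, -0.002]
0.5 [ 453. -167.  112.] 173.4 -> [-0.276, 0.003, 0.039, -0.001, 0.002, -0.002]
0.3 [ 460. -168.  102.] 173.4 -> [-0.295, 0.003, 0.066, -0.001, 0.002, -0.002]
0.15 [ 465. -169.   93.] 173.4 -> [-0.306, 0.003, 0.088, -0.001, 0.002, -0.002]
0 [ 468. -169.   84.] 173.4 -> [-0.314, 0.003, 0.11, -0.001, 0.002, -0.002]
```

View pics/s8.png

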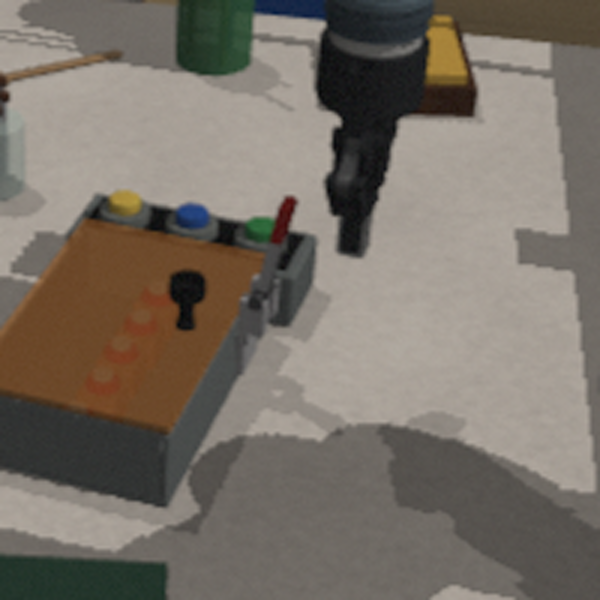

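The side view shows the closed fingertip (352,245) on the robot side of the clamp's red end (283,215), clear of it. I sweep it over.

Call:
carry_out:
  commands: "-0.054 0 0.005 0 0 0 -1;-0.091 0 -0.015 0 0 0 -1;-0.135 0 -0.025 0 0 0 -1;-0.181 0 -0.02 0 0 0 -1;-0.226 0 -0.003 0 0 0 -1;-0.253 0 0.016 0 0 0 -1;-0.276 0 0.039 0 0 0 -1;-0.295 0 0.066 0 0 0 -1"

```text
time: 36.92
eef_pos: [458.8, -168.4, 99.0]
tcp_rot: [0.059, 0.998, -0.0, 0.0]
force: [-1.7, 0.6, 1.8]
opening: -0.002
grasp_force: 1.1
```

Call:
carry_out:
  commands: "-0.011 0 0.015 0 0 0 -1;-0.015 0 0.03 0 0 0 -1;-0.015 0 0.036 0 0 0 -1;-0.015 0 0.036 0 0 0 -1;-0.015 0 0.036 0 0 0 -1"

```text
time: 37.55
eef_pos: [464.2, -169.0, 85.1]
tcp_rot: [0.059, 0.998, -0.0, 0.0]
force: [0.2, -0.1, -0.6]
opening: -0.002
grasp_force: 0.0
```

Call:
carry_out:
  commands: "0 0 0.005 0 0 0 -1;0 0 0.008 0 0 0 -1;0 0 0.009 0 0 0 -1;0 0 0.009 0 0 0 -1"

```text
time: 38.05
eef_pos: [464.5, -169.2, 83.6]
tcp_rot: [0.059, 0.998, -0.001, 0.001]
force: [-6.6, 2.2, 19.0]
opening: 0.002
grasp_force: 9.3
```

The clamp is at its stop at z≈84. Next: raise and go over the blue key.

Call:
carry_out:
  commands: "0 0 0 0 0 0 -1;0 0 -0.08 0 0 0 -1;0 0 -0.14 0 0 0 -1;0 0 -0.14 0 0 0 -1;0 0 -0.14 0 0 0 -1"

```text
time: 38.67
eef_pos: [463.8, -168.8, 136.5]
tcp_rot: [0.059, 0.998, 0.0, -0.0]
force: [-0.8, -0.1, -0.8]
opening: 0.005
grasp_force: 0.0
```

```bash
python3 - <<'E'
from h import *
print(manip.get_obs()["eef_pos"])
S=manip.snapshot("side");d=cv2.resize(S["pixels"][130:330,320:520],None,fx=3,fy=3,interpolation=cv2.INTER_CUBIC);cv2.imwrite("pics/s9.png",d)
plan([((486.9,-282,100),173.4)])
E
```

```text
[ 463.75096149 -168.76284454  136.51419294]
[ 487. -282.  100.] 173.4 -> [-0.092, -0.275, 0.09, 0.0, -0.001, -0.002]
```

View pics/s9.png

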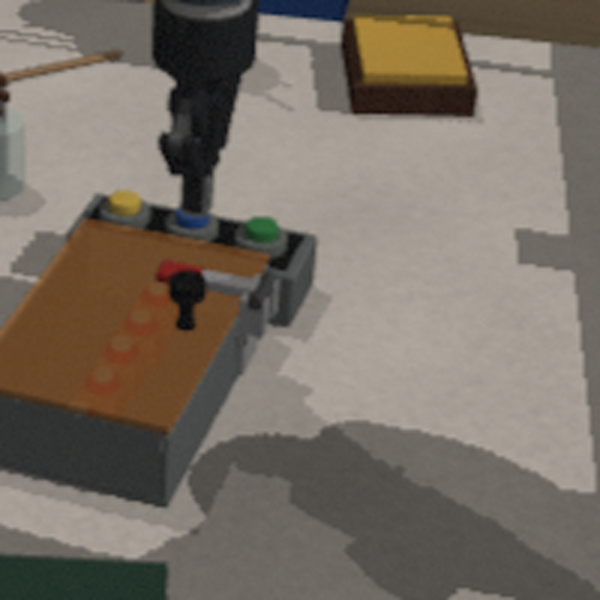

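The side view shows the clamp flat on the lid (red end at (180,270)). Now the blue key.

Call:
carry_out:
  commands: "-0.05 -0.14 0.02 0 0 0 -1;-0.092 -0.275 0.05 0 0 0 -1;-0.092 -0.275 0.09 0 0 0 -1;-0.092 -0.275 0.09 0 0 0 -1;-0.092 -0.275 0.09 0 0 0 -1;-0.092 -0.275 0.09 0 0 0 -1"

```text
time: 39.48
eef_pos: [487.9, -281.7, 101.9]
tcp_rot: [0.059, 0.998, -0.0, 0.0]
force: [0.3, -0.6, 0.6]
opening: -0.001
grasp_force: 0.0
```

Call:
carry_out:
  commands: "0 0 0 0 0 0 -1;0 0 0 0 0 0 -1"

```text
time: 39.72
eef_pos: [487.9, -282.4, 101.8]
tcp_rot: [0.059, 0.998, -0.0, 0.0]
force: [-0.1, 0.3, 0.0]
opening: -0.0
grasp_force: 0.0
```

Call:
carry_out:
  commands: "0 0 0.05 0 0 0 -1;0 0 0.08 0 0 0 -1;0 0 0.1 0 0 0 -1;0 0 0.1 0 0 0 -1;0 0 0.1 0 0 0 -1"

```text
time: 40.35
eef_pos: [487.7, -282.5, 65.5]
tcp_rot: [0.059, 0.998, -0.001, 0.001]
force: [-9.0, 6.6, 30.3]
opening: 0.002
grasp_force: 14.9
```

Call:
carry_out:
  commands: "0 0 -0.012 0 0 0 -1;0 0 -0.012 0 0 0 -1;0 0 -0.012 0 0 0 -1;0 0 -0.012 0 0 0 -1"

```text
time: 40.85
eef_pos: [487.8, -282.6, 66.0]
tcp_rot: [0.059, 0.998, 0.0, 0.0]
force: [-0.8, 1.5, 6.0]
opening: -0.0
grasp_force: 2.6
```

Call:
carry_out:
  commands: "0 0 -0.005 0 0 0 -1;0 0 -0.01 0 0 0 -1;0 0 -0.01 0 0 0 -1;0 0 -0.01 0 0 0 -1"

```text
time: 41.35
eef_pos: [487.8, -282.6, 70.0]
tcp_rot: [0.059, 0.998, -0.0, 0.0]
force: [0.3, 0.8, 2.4]
opening: -0.002
grasp_force: 1.0
```

The key springs (2.4 N at 70 mm, bottomed at 66 mm), so blue is pressed. Now the green one, 60 mm along tool x.

Call:
carry_out:
  commands: "0 0 -0.08 0 0 0 -1;0.07 0 -0.08 0 0 0 -1;0.15 0 -0.08 0 0 0 -1;0.15 0 -0.08 0 0 0 -1;0.15 0 -0.08 0 0 0 -1;0.15 0 -0.08 0 0 0 -1"

```text
time: 42.1
eef_pos: [429.0, -275.8, 102.1]
tcp_rot: [0.059, 0.998, -0.0, 0.0]
force: [-0.5, -0.4, -0.5]
opening: -0.001
grasp_force: 0.0
```

Call:
carry_out:
  commands: "0 0 0.05 0 0 0 -1;0 0 0.075 0 0 0 -1;0 0 0.085 0 0 0 -1;0 0 0.092 0 0 0 -1;0 0 0.092 0 0 0 -1;0 0 0.092 0 0 0 -1"

```text
time: 42.85
eef_pos: [428.3, -275.3, 66.0]
tcp_rot: [0.059, 0.998, 0.0, 0.0]
force: [-1.0, 2.5, 6.2]
opening: 0.002
grasp_force: 2.8
```

Call:
carry_out:
  commands: "0 0 0.004 0 0 0 -1;0 0 0.004 0 0 0 -1;0 0 -0.1 0 0 0 -1;0 0 -0.25 0 0 0 -1;0 0 -0.4 0 0 0 -1;0 0 -0.4 0 0 0 -1;0 0 -0.4 0 0 0 -1"

```text
time: 43.72
eef_pos: [428.2, -275.5, 225.1]
tcp_rot: [0.059, 0.998, -0.0, 0.0]
force: [-0.1, 0.9, -0.2]
opening: 0.001
grasp_force: 0.0
```

```bash
python3 - <<'E'
from h import *
o=manip.get_obs();print(o["time"],o["eef_pos"],o["force"])
S=manip.snapshot("side");cv2.imwrite("pics/s10.png",S["pixels"])
E
```

```text
43.725 [ 428.16902143 -275.52896266  225.05259119] [-0.10053045  0.92431521 -0.1825175 ]
```

View pics/s10.png

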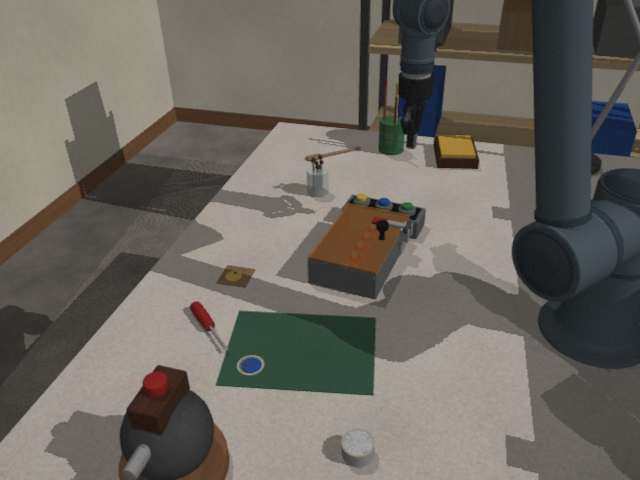

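The side view shows the mat empty, the lid shut with the clamp across it (390,222), the keys up, and the jar, graver and tin where they started.

```bash
python3 -c "
from workcell import manip
print(manip.job_done())"
```

```text
the job is handed in; nothing more can be done
None
```

The job is handed in at about 44 s of the 210 s allowed: five blocks upright in the chamber, lid shut, clamp down, blue then green pressed, bystanders unmoved; I saw no verdict, and placing the second block briefly read about 58 N at the wrist.

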